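# Fit the centre-pinch dust cap to the upward-looking camera lens

## Robot

A 7-joint arm with a two-finger parallel gripper is mounted at the origin on the work surface. World frame = base frame: x ahead of the robot, y to its left, z up, the work surface at z = 0. Lengths are in m, angles in rad, forces in N, time in s.
With the tool pointing down it reaches from about 0.4 to 0.85 m from the base axis. Payload 4.5 kg.
Tool frame: the origin (TCP) lies between the finger pads; the fingertips stand r.finger_overhang ahead of it and the grasp point (between the pads) lies 8 mm behind it (r.finger_overhang is the distance from the TCP to the fingertips, in m); z points along the fingers, x is the direction in which the jaws open and shut, and the axes are right-handed (so a half turn about z gives the same grasp; the last joint's range is limited). The gripper opens to 88 mm and grips with 3 to 60 N. Pads are 18 mm wide; open, the fingers measure 123 mm over their backs; the gripper's body (75 mm by 187 mm) begins 45 mm behind the grasp point.
Start: joints at [-1.307, 0.689, -0.195, 1.565, 0.157, 0.902, -0.215], TCP at [0.142, 0.609, 0.25] pointing down, gripper open.
Joint ranges: [-3.01, 3.01], [-0.46, 2.08], [-1.47, 1.51], [0.13, 2.56], [-1, 4.14], [0.04, 2.09], [-2.66, 2.66]. Speed limits (rad/s): [2.57, 2.57, 3.14, 3.14, 3.14, 3.14, 3.14].

## Interface

Orientations are given as a unit quaternion [x, y, z, w].
In Python, from plant import r gives the robot as it stands.
- The arm moves only by the tool move_arm, never from a script. Its argument "targets" is a list that holds one entry, the list of rows, each a list of 7 numbers: the turn, a rotation vector about the world's x, y, z in rad, then the shift along the world's x, y, z in m, then the opening, from 0 (shut) to 1 (fully open). A call has 1 to 5 rows; each row shifts and turns the pose as measured when the row begins; what a row does not reach is not made up. A row lasts 1/10 s, in which the tool goes at most 50 mm and 8.59 degrees, less where a joint would pass 70% of its speed; a pose out of reach is approached as far as the arm can. A call with a gripper value outside its range is refused whole. The fingers move at their own pace and stop on an object; "force" is the grip in N (left out, the last holds). Time passes only in rows, so rows that do not move let the fingers close. It gives the time, the measured TCP pose, the force and the opening at its end, in the units of the state.
- r.get_state(): the state, without advancing time (a new reading comes with each control period).
- r.snapshot(name): name is "side" or "top"; returns a dict with "frame" (384x512x3 uint8, red, green, blue), "K" (3x3 intrinsics, pixels), "D" ([k1, k2, p1, p2, k3] as OpenCV has them; the pictures are not rectified), "T" (4x4, takes a point from camera to world coordinates). Camera axes: x right, y up, looking along -z (the intrinsics and any distortion apply to the point x, -y, -z); pixel columns grow to the right and rows downward; lengths in m; the calibration is good to about 2 mm. A picture is of the moment at which its call begins. There is no depth.
- r.finish_job(): hands the job in, once; it reports no verdict.
Trained networks look in a picture, given as the dict that the camera call returned (one of the last four; its "shot" number tells which), for a name from the list of things; names that differ only in an ending like _2 or _b are one class to them, and where a whole thing is asked for, a point or a joint stands for the part that bears it (a point fixed in the world has none). Each returns a list of dicts, best first, with "score" (0 to 1); they miss things now and then, are a little off and sometimes report something else, mostly with a low value. They report only what shows in the picture. A call takes as long as a camera call. They do not tell look-alikes from the thing itself.
- r.find_in(picture, query): "centre" ([row, column] in pixels, amid what is visible of it).
The state is a dict: "clock": time; "q": joint angles; "qd": joint speeds; "joint_torque": joint torques, N m; "tool_pos": TCP position; "eef_rot": TCP orientation; "contact_force": force on the tool from outside, world axes, zero at the start; "moment": the same for the moment, N m; "opening": opening from 0.0 (shut) to 1.0 (fully open).
Only numpy, scipy, OpenCV 4.12 (cv2) and the standard library are available. Lean on these libraries where they do the work, as an engineer would, in place of code of your own. Each camera call takes 0.05 s, during which the arm holds its last target. There are 200 camera calls.

## Task

We have finished imaging: fit the dust cap with the two sprung tabs to the front of the lens that looks up from its mount. Pinch the tabs together to pick it up, keep them pinched while you feel it fully home and flush in the rim, then let go so that both tabs spring out and catch behind the lip. Lean on the lens only gently, so that its focus is not pushed, and leave the rear cap, the culture dish and the objective where they are.

Things in the scene. Friction and masses are not known exactly. Their poses are not given: they have to be found in the camera images.
- cap_centre (a point): Dust cap: dark grey centre-pinch lens cap, 40 to 60 g, the only disc with two upright grip tabs; lies face up. Point: on its axis, half-way up its 24 mm height (12 mm above its foot); z points out of its face, y from tab to tab. A flange disc 70 mm across, 3 mm thick, lies 5 to 2 mm below this point; under it a round plug 59.4 mm across, 7 mm deep, foot chamfered 1 mm.
- cap_tabs (a point): Point on the cap's axis midway between its two grip tabs, 17 mm above the cap's foot. Each tab is 20 mm wide (along x), 5 mm thick, 14 mm high and stands on the flange, 7 mm below to 7 mm above this point. Across their outer faces: 34 mm free, 25 mm fully pinched. Pinch along the cap's y axis, fingertips just above the flange.
- tab_a (a joint): Inward travel (m) of the sprung tab on the cap's +y side: 0 free (4 N), 0.0045 fully pinched at its stop (9 N), about 0.0012 with its catch sprung into the lens's groove, 0.003 with its catch rubbing on the inside of the lip. Free, the catch on the plug's flank stands out to a radius of 33.5 mm and cannot enter the rim; fully pinched it lies within the plug.
- tab_b (a joint): Inward travel of the sprung tab on the cap's -y side, same values as tab_a
- lens: The lens: black, standing upright in a fixed mount, front glass up, 72 mm across at the front; camera block below, base plate 120 x 100 mm, ribbed focus ring 79 mm across. Origin: on the lens axis at the table's surface; z up along the axis. It does not give under gentle pressing; 30 N or more on it (all its contacts added up) is too much.
- lens_ring (a point): Fixed point on the lens axis at the top of the ribbed focus ring, 116.5 mm above the table. A tube stands out of it that ends in the rim: top face at an unknown height, 135 to 163 mm above the table, to be found by feel. Rim 72 mm outer, 61 mm inner diameter; lip 3 mm deep, under it a groove 65 mm across. Home: cap's flange on the rim's top face, plug 7 mm inside.
- rear_cap_centre (a point): Bystander: rear cap, a plain dark grey knurled disc without tabs, 64 mm across, 19 mm high; the point is its centre
- dish_centre (a point): Bystander: clear closed culture dish, 61 mm across, 13 mm high; the point is its centre
- objective_centre (a point): Bystander: black microscope objective with a bright knurled band, standing upright, 33 mm across, 49 mm high; the point is its centre
Not all that is in view belongs to the job. What is shaped like the part that bears cap_centre but white or yellow is not meant.

How it is judged:
On the way:
1. the dust cap is held up clear of the table with both tabs pinched (value of joint each of tab_a, tab_b above 0.0032 m and height (world z) of cap_centre above 0.05 m), for 0.2 s.
At the end, for the whole second after the job is handed in: The dust cap sits level (within 0.05 rad) and centred (within 2.5 mm) in the lens's rim, face up, and both tabs have sprung out into the groove under the lip (each tab's travel between 0.4 and 1.9 mm, which is only possible with the catches in the groove) (horizontal distance between cap_centre and lens below 0.0025 m and angle between cap_centre's own z axis and vertical below 0.05 rad and height (world z) of cap_centre above 0.135 m and value of joint tab_a between 0.0004 and 0.0019 m and value of joint tab_b between 0.0004 and 0.0019 m); the robot touches nothing.
It fails at once if the lens is loaded with more than 30 N (contact force between anything else and lens above 30 N).
It fails at once if the rear cap is moved by more than 20 mm (distance of rear_cap_centre from where it was at the start of the episode above 0.02 m).
It fails at once if the culture dish is moved by more than 20 mm (distance of dish_centre from where it was at the start of the episode above 0.02 m).
It fails at once if the objective is moved by more than 20 mm (distance of objective_centre from where it was at the start of the episode above 0.02 m).
It also fails if it takes over 51 s, if anything falls off the work surface, if the arm or the gripper's body presses on something with over 40 N, if the wrist force passes 120 N, or if a joint passes its speed limit or range.

## Working session

There is one attempt and no reset: what is moved stays moved. The work goes in short steps, Python scripts to look and compute and a tool call to move; the robot and the scene stay as the last step left them, time stands still between calls to the robot, and variables do not carry over. Pictures are saved under pics/ and viewed, about 8 in all and at most 12, crops included, and the job is handed in when it is done.

Besides the shell and the picture viewer there is one more tool, called after "Request:" by a JSON object that holds its "method" and its "body", one argument or row to a line. move_arm: Moves the arm, as the interface text tells. Its arguments: {"type":"object","properties":{"targets":{"type":"array","items":{"type":"array","items":{"type":"array","items":{"type":"number"}}}},"force":{"type":"number"}},"required":["targets"]}

```bash
ls; mkdir -p pics; python3 - <<'E'
from plant import r
import cv2,numpy as np
s=r.get_state();print(s['clock'],s['tool_pos'],s['eef_rot'],s['opening'],r.finger_overhang)
for n in('side','top'):
    p=r.snapshot(n);cv2.imwrite(f'pics/{n}0.png',cv2.resize(p['frame'][:,:,::-1],(800,600)))
    print(n,p['K'].tolist(),np.round(p['D'],4).tolist(),np.round(p['T'],4).tolist())
    for q in('cap_centre','cap_tabs','lens','lens_ring','rear_cap_centre','dish_centre','objective_centre'):
        try: print(q,[(np.round(d['centre'],1).tolist(),round(d['score'],2)) for d in r.find_in(p,q)[:3]])
        except Exception as e: print(q,e)
E
```

```text
pics
0.0 [0.14225021 0.60797639 0.24894295] [ 7.83466654e-01  6.21433189e-01 -6.52376709e-04  6.06357804e-04] 1.000551439863774 0.011
side [[354.1563511899982, 0.0, 255.79219615951567], [0.0, 354.1563511899982, 191.54135254296742], [0.0, 0.0, 1.0]] [-0.0114, 0.0, 0.0, 0.0, 0.0] [[-0.7386, 0.5315, -0.4147, 0.2963], [-0.6739, -0.5665, 0.4743, 0.3099], [0.0172, 0.6298, 0.7766, 0.658], [0.0, 0.0, 0.0, 1.0]]
cap_centre [([155.1, 340.9], 0.93), ([197.2, 373.1], 0.93), ([177.3, 312.4], 0.91)]
cap_tabs [([151.9, 341.4], 0.89), ([178.1, 314.5], 0.87), ([199.2, 372.6], 0.7)]
lens [([255.1, 193.2], 0.85)]
lens_ring [([253.1, 193.5], 0.6)]
rear_cap_centre [([212.3, 290.4], 0.95)]
dish_centre [([144.2, 256.7], 0.77)]
objective_centre [([187.7, 204.3], 0.5), ([179.9, 316.6], 0.31)]
top [[393.4539834681225, 0.0, 251.30806198207148], [0.0, 393.4539834681225, 193.37703294774522], [0.0, 0.0, 1.0]] [-0.0935, 0.0, 0.0, 0.0, 0.0] [[-0.0184, 0.9975, -0.068, 0.5279], [-0.9994, -0.0163, 0.0314, -0.0398], [0.0302, 0.0686, 0.9972, 0.8698], [0.0, 0.0, 0.0, 1.0]]
cap_centre [([263.9, 345.2], 0.81), ([198.4, 317.7], 0.6), ([200.6, 369.1], 0.58)]
cap_tabs [([198.5, 321.3], 0.91), ([201.9, 367.1], 0.79)]
lens [([182.7, 158.9], 0.84)]
lens_ring [([181.2, 157.5], 0.91), ([126.7, 219.3], 0.26)]
rear_cap_centre [([215.0, 262.9], 0.88)]
dish_centre [([117.1, 309.6], 0.63), ([183.0, 155.7], 0.55)]
objective_centre [([127.3, 222.0], 0.66), ([198.7, 319.3], 0.36)]
```

View pics/side0.png

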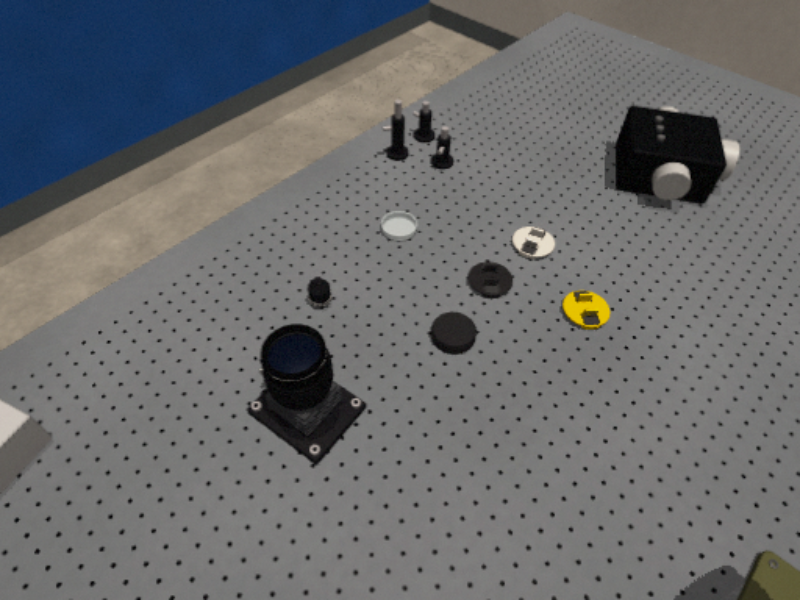

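View pics/top0.png

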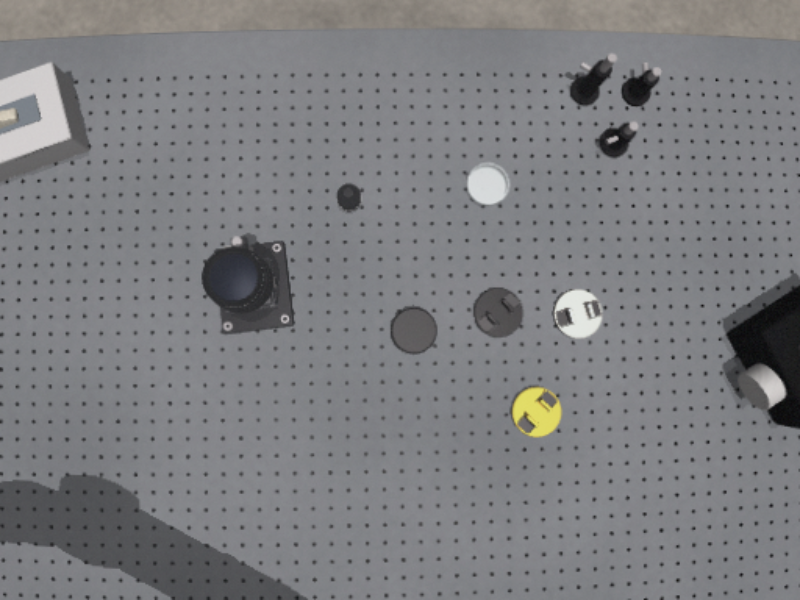

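The top view shows the grey tabbed cap at (498,312), the rear cap at (413,330) and the lens front at (237,279). In the side view the grey cap is at (490,280) and the lens front at (294,350). Next I'll zoom in on the cap and lens.

```bash
cat > h.py <<'E'
import numpy as np,cv2
from scipy.optimize import least_squares
def ray(p,uv):
    x,y=cv2.undistortPoints(np.array([[uv]],float),p['K'],p['D'])[0,0]
    d=p['T'][:3,:3]@np.array([x,-y,-1.]);return p['T'][:3,3],d/np.linalg.norm(d)
def proj(p,X):
    c=(np.atleast_2d(X)-p['T'][:3,3])@p['T'][:3,:3]
    c=c*[1,-1,-1]
    return cv2.projectPoints(c,np.zeros(3),np.zeros(3),p['K'],p['D'])[0][:,0]
def atz(p,uv,z):
    o,d=ray(p,uv);return o+d*(z-o[2])/d[2]
def tri(pa,ua,pb,ub):
    A=[];b=[];
    M=np.zeros((3,3));v=np.zeros(3)
    for p,u in((pa,ua),(pb,ub)):
        o,d=ray(p,u);P=np.eye(3)-np.outer(d,d);M+=P;v+=P@o
    X=np.linalg.solve(M,v);return X
def crop(p,c,h=32,k=6):
    r0,c0=int(c[1])-h//1,int(c[0])-h
    f=p['frame'][r0:r0+2*h,c0:c0+2*h,::-1]
    f=np.clip(255*(f/255.)**.5,0,255).astype(np.uint8)
    print('crop origin col,row',c0,r0);return cv2.resize(f,None,fx=k,fy=k,interpolation=cv2.INTER_CUBIC)
E
python3 - <<'E'
from plant import r
from h import *
t=r.snapshot('top');s=r.snapshot('side')
for p in(t,s): p['K']=np.array(p['K']);p['D']=np.array(p['D']);p['T']=np.array(p['T'])
h,k=25,6
im=np.vstack([np.hstack([crop(t,(319,200),h,k),crop(t,(155,181),h,k)]),np.hstack([crop(s,(313,178),h,k),crop(s,(190,232),h,k)])])
cv2.imwrite('pics/m.png',im)
print('cap top', atz(t,(319,199.7),.01),'side',atz(s,(313.5,179),.01))
print('lens tri',tri(t,(151.7,178.6),s,(188,224)))
for z in(.135,.15,.163):print(z,atz(t,(151.7,178.6),z),atz(s,(188,224),z))
E
```

```text
crop origin col,row 294 175
crop origin col,row 130 156
crop origin col,row 288 153
crop origin col,row 165 207
cap top [ 0.57018009 -0.21608743  0.01      ] side [ 0.56626737 -0.2110973   0.01      ]
lens tri [0.61093543 0.12518909 0.13474181]
0.135 [0.60889121 0.12331111 0.135     ] [0.61308724 0.1267625  0.135     ]
0.15 [0.60723881 0.11998032 0.15      ] [0.6040012  0.13201431 0.15      ]
0.163 [0.60580673 0.11709363 0.163     ] [0.59612663 0.13656588 0.163     ]
```

View pics/m.png

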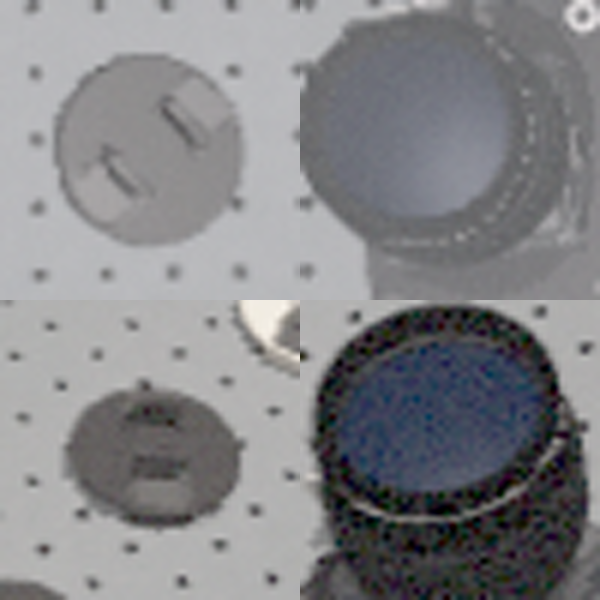

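```bash
cat >> h.py <<'E'
def snap(r,n):
    p=r.snapshot(n)
    for k in'KDT':p[k]=np.array(p[k],float)
    return p
def blob(mask,seed):
    n,l,st,c=cv2.connectedComponentsWithStats(mask.astype(np.uint8))
    b=[i for i in range(1,n) if st[i,4]>60]
    i=min(b,key=lambda i:np.hypot(*(c[i]-seed)))
    ct=max(cv2.findContours((l==i).astype(np.uint8),0,1)[0],key=len)
    return cv2.fitEllipse(cv2.convexHull(ct)),l==i
def circ(p,x,y,z,R):
    a=np.linspace(0,2*np.pi,60)
    return cv2.fitEllipse(proj(p,np.c_[x+R*np.cos(a),y+R*np.sin(a),0*a+z]).astype(np.float32))
E
python3 - <<'E'
from plant import r
from h import *
t=snap(r,'top');s=snap(r,'side')
E={}
for n,p,cs,ls in(('top',t,(319,200),(151,178)),('side',s,(313,178),(188,226))):
    f=p['frame'].astype(int);g=f.mean(2)
    bl=(f[:,:,2]-f[:,:,0])>12
    E[n,'lens'],_=blob(bl,ls)
    print(n,'blue',E[n,'lens'],'grey bg',np.median(g))
    E[n,'cap'],m=blob(g<0.68*np.median(g[150:250,250:400]),cs); print(n,'cap',E[n,'cap'])
    if n=='top':
        ys,xs=np.nonzero(cv2.erode(m.astype(np.uint8),np.ones((5,5)))); v=np.abs(g[ys,xs]-np.median(g[ys,xs]));
        v[v<6]=0
        cx,cy=E[n,'cap'][0];C=np.array([[np.sum(v*(xs-cx)**2),np.sum(v*(xs-cx)*(ys-cy))],[0,np.sum(v*(ys-cy)**2)]]);C[1,0]=C[0,1]
        w,V=np.linalg.eigh(C);ax=V[:,1];print('axis px',ax,w)
        a=atz(t,(cx-8*ax[0],cy-8*ax[1]),.02);b=atz(t,(cx+8*ax[0],cy+8*ax[1]),.02);d=b-a;print('yaw deg',np.degrees(np.arctan2(d[1],d[0])))
f=lambda X:np.r_[np.array(circ(t,*X,.0305)[0])-E['top','lens'][0],np.array(circ(s,*X,.0305)[0])-E['side','lens'][0]]
o=least_squares(f,[.61,.125,.14]);print('lens',o.x,o.fun,circ(t,*o.x,.0305),circ(s,*o.x,.0305))
for n,p in(('top',t),('side',s)):
    o=least_squares(lambda X:np.array(circ(p,X[0],X[1],.009,.035)[0])-E[n,'cap'][0],[.57,-.215]);print('cap',n,o.x,circ(p,*o.x,.009,.035))
E
```

```text
top blue ((152.53741455078125, 180.7188720703125), (18.3164119720459, 25.412256240844727), 49.06048583984375) grey bg 132.33333333333334
top cap ((318.5330810546875, 199.70106506347656), (30.7581729888916, 33.47418975830078), 128.1613006591797)
axis px [-0.96591924  0.25884362] [ 5873.56172118 24903.89186283]
yaw deg 103.82114389865264
side blue ((187.5813446044922, 226.18099975585938), (23.441801071166992, 33.1996955871582), 75.90614318847656) grey bg 121.0
side cap ((312.6585693359375, 179.24252319335938), (25.294225692749023, 30.311683654785156), 78.65089416503906)
lens [0.61       0.12577908 0.14      ] [-2.71888733 -2.91879272  1.56407166 -2.66625977] ((149.8185272216797, 177.80007934570312), (32.2721061706543, 32.8685188293457), 45.17513656616211) ((189.14541625976562, 223.51473999023438), (28.566478729248047, 35.54698944091797), 75.65890502929688)
cap top [ 0.57       -0.21540901] ((318.5586242675781, 199.85104370117188), (31.239471435546875, 31.736169815063477), 154.2656707763672)
cap side [ 0.57       -0.21262031] ((312.6082458496094, 178.41197204589844), (21.255695343017578, 28.954586029052734), 100.91342163085938)
```

```bash
python3 - <<'E'
from plant import r
from h import *
t=snap(r,'top');s=snap(r,'side')
E={}
for n,p,ls in(('top',t,(151,178)),('side',s,(188,226))):
    f=cv2.GaussianBlur(p['frame'],(3,3),0).astype(int)
    bl=f[:,:,2]-f[:,:,0]
    x,y=ls;q=bl[y-22:y+22,x-22:x+22];th,m=cv2.threshold(np.clip(q,0,255).astype(np.uint8),0,255,cv2.THRESH_OTSU)
    e,mm=blob(m>0,(22,22));E[n]=(e[0][0]+x-22,e[0][1]+y-22);print(n,th,E[n],e)
for w in((1,1),):
    f=lambda X:np.r_[np.array(circ(t,*X,.0305)[0])-E['top'],np.array(circ(s,*X,.0305)[0])-E['side']]
    o=least_squares(f,[.61,.125,.14],diff_step=3e-3);print('lens',o.x,o.fun,circ(t,*o.x,.0305),circ(s,*o.x,.0305))
for n,p,c in(('top',t,(318.5,199.5)),('side',s,(313,178))):
    o=least_squares(lambda X:np.array(circ(p,X[0],X[1],.009,.035)[0])-c,[.57,-.215],diff_step=3e-3);print('cap',n,o.x,o.fun)
    # yaw: overlay predicted tab tops
    g=cv2.resize(p['frame'],None,fx=10,fy=10,interpolation=cv2.INTER_CUBIC)[:,:,::-1].copy()
    g=np.clip(255*(g/255.)**.5*1.3-40,0,255).astype(np.uint8)
    th=np.radians(-52)
    for sgn in(-1,1):
        pts=[]
        for a,b in((.012,-.01),(.017,-.01),(.017,.01),(.012,.01)):
            a*=sgn;pts.append([o.x[0]+a*np.cos(th)-b*np.sin(th),o.x[1]+a*np.sin(th)+b*np.cos(th),.024])
        for z,col in((.024,(0,0,255)),(.010,(0,255,0))):
            P=np.array(pts);P[:,2]=z
            cv2.polylines(g,[np.int32((proj(p,P)+.5)*10)],True,col,1)
    cv2.polylines(g,[cv2.ellipse2Poly(*[(int(v[0]),int(v[1])) for v in ()])] if 0 else [],True,(0,0,0))
    cx,cy=int(c[0]*10),int(c[1]*10);E[n+'g']=g[cy-200:cy+200,cx-200:cx+200]
cv2.imwrite('pics/ov.png',np.hstack([E['topg'],E['sideg']]))
E
```

```text
top 7.0 (149.3125343322754, 177.31759643554688) ((20.31253433227539, 21.317596435546875), (29.32269287109375, 30.032472610473633), 61.49213790893555)
side 9.0 (187.76383781433105, 226.22355461120605) ((21.763837814331055, 22.223554611206055), (23.546592712402344, 33.493141174316406), 74.68978881835938)
lens [0.61185733 0.12851254 0.13250201] [-0.03900528 -0.04502869  0.05479622  0.01019478] ((149.27352905273438, 177.27256774902344), (31.933122634887695, 32.53011703491211), 45.19841766357422) ((187.81863403320312, 226.23374938964844), (28.455745697021484, 35.283721923828125), 75.02244567871094)
cap top [ 0.57077882 -0.21530107] [0. 0.]
cap side [ 0.5701008  -0.21435961] [0. 0.]
```

View pics/ov.png

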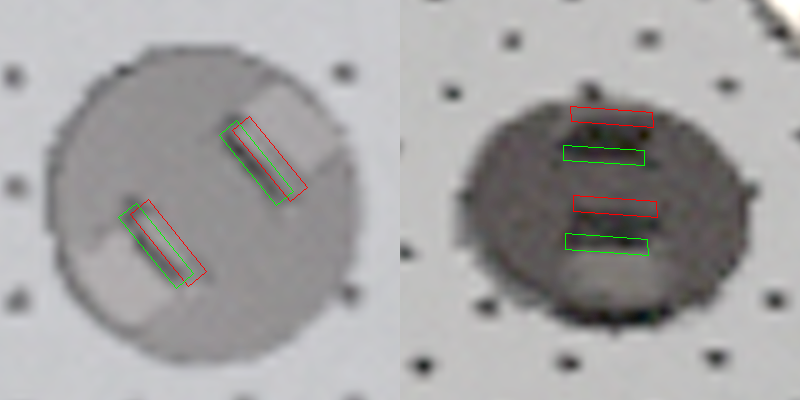

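The overlay matches the tabs with the jaw axis at −52°. The cap is at about (0.570, −0.215), and the lens at about (0.612, 0.1285). Moving now.

Request:
{"method": "move_arm", "body": {
  "targets": [
    [[0,0,-0.1,0.0385,-0.0236,0,0.57],[0,0,-0.1,0.0385,-0.0236,0,0.57],[0,0,-0.1,0.0385,-0.0236,0,0.57],[0,0,-0.1,0.0385,-0.0236,0,0.57],[0,0,-0.1,0.0385,-0.0236,0,0.57]]
  ],
  "force": 25
}}

```text
clock: 1.6
tool_pos: [0.3303, 0.4922, 0.2502]
eef_rot: [0.913, 0.408, 0.0, -0.005]
contact_force: [-0.5, 0.2, 0.4]
opening: 0.58
```

Request:
{"method": "move_arm", "body": {
  "targets": [
    [[0,0,-0.1,0.0385,-0.0236,0,0.57],[0,0,-0.1,0.0385,-0.0236,0,0.57],[0,0,-0.1,0.0385,-0.0236,0,0.57],[0,0,-0.1,0.0086,-0.045,0,0.57],[0,0,-0.1,0.0086,-0.045,0,0.57]]
  ]
}}

```text
clock: 2.1
tool_pos: [0.4729, 0.3272, 0.2507]
eef_rot: [0.987, 0.158, 0.005, -0.006]
contact_force: [0.8, -1.1, 0.0]
opening: 0.567
```

Request:
{"method": "move_arm", "body": {
  "targets": [
    [[0,0,-0.1,0.0086,-0.045,0,0.57],[0,0,-0.1,0.0086,-0.045,0,0.57],[0,0,-0.1,0.0086,-0.045,0,0.57],[0,0,-0.1,0.0086,-0.045,0,0.57],[0,0,-0.1,0.0086,-0.045,0,0.57]]
  ]
}}

```text
clock: 2.6
tool_pos: [0.5178, 0.0937, 0.2516]
eef_rot: [0.995, -0.101, 0.008, -0.006]
contact_force: [1.0, -0.4, -1.2]
opening: 0.57
```

Request:
{"method": "move_arm", "body": {
  "targets": [
    [[0,0,-0.1,0.0086,-0.045,0,0.57],[0,0,-0.1,0.0086,-0.045,0,0.57],[0,0,-0.1,0.0086,-0.045,0,0.57],[0,0,-0.1,0.0086,-0.045,0,0.57],[0,0,-0.1,0.0086,-0.045,0,0.57]]
  ]
}}

```text
clock: 3.1
tool_pos: [0.5622, -0.1399, 0.2529]
eef_rot: [0.935, -0.353, 0.011, -0.004]
contact_force: [0.5, 1.1, 0.3]
opening: 0.573
```

Request:
{"method": "move_arm", "body": {
  "targets": [
    [[0,0,-0.09,0.004,-0.037,-0.04,0.57],[0,0,-0.095,0.004,-0.037,-0.04,0.57],[0,0,0,0,0,-0.04,0.57],[0,0,0,0,0,-0.03,0.57],[0,0,0,0,0,0,0.57]]
  ]
}}

```text
clock: 3.6
tool_pos: [0.571, -0.2202, 0.1088]
eef_rot: [0.894, -0.448, 0.018, -0.001]
contact_force: [-0.2, -0.1, 1.3]
opening: 0.569
```

```bash
cat > st.py <<'E'
from plant import r
import numpy as np
from scipy.spatial.transform import Rotation as R
def st(yaw=None):
    s=r.get_state();m=R.from_quat(s['eef_rot']).as_matrix();x,z=m[:,0],m[:,2]
    print('t',round(s['clock'],2),'pos',np.round(s['tool_pos'],4),'yaw',np.degrees(np.arctan2(x[1],x[0])).round(2),'F',np.round(s['contact_force'],1),'M',np.round(s['moment'],2),'op mm',round(s['opening']*88,1),'j7',s['q'][6].round(2))
    print('tilt fix rotvec',np.round(np.cross(z,[0,0,-1]),4))
if __name__=='__main__':st()
E
python3 st.py
```

```text
t 3.6 pos [ 0.571  -0.2202  0.1088] yaw -53.28 F [-0.2 -0.1  1.3] M [-0.01  0.17  0.01] op mm 50.1 j7 -0.3
tilt fix rotvec [0.0145 0.0326 0.    ]
```

Request:
{"method": "move_arm", "body": {
  "targets": [
    [[0.0145,0.0326,0.02,-0.0005,0.0054,-0.03,0.57],[0,0,0,0,0,-0.025,0.57],[0,0,0,0,0,0,0.57]]
  ]
}}

```text
clock: 3.9
tool_pos: [0.5732, -0.2147, 0.0561]
eef_rot: [0.899, -0.439, 0.002, -0.001]
contact_force: [-0.3, 0.5, -0.0]
opening: 0.569
```

```bash
python3 st.py; python3 - <<'E'
from plant import r
from h import *
t=snap(r,'top');s=snap(r,'side')
cv2.imwrite('pics/g.png',np.hstack([crop(t,(318,200),30,6),crop(s,(314,172),30,6)]))
E
```

```text
t 3.9 pos [ 0.5732 -0.2147  0.0561] yaw -52.02 F [-0.3  0.5 -0. ] M [-0.01  0.19  0.04] op mm 50.1 j7 -0.28
tilt fix rotvec [-0.0001  0.004   0.    ]
crop origin col,row 288 170
crop origin col,row 284 142
```

View pics/g.png

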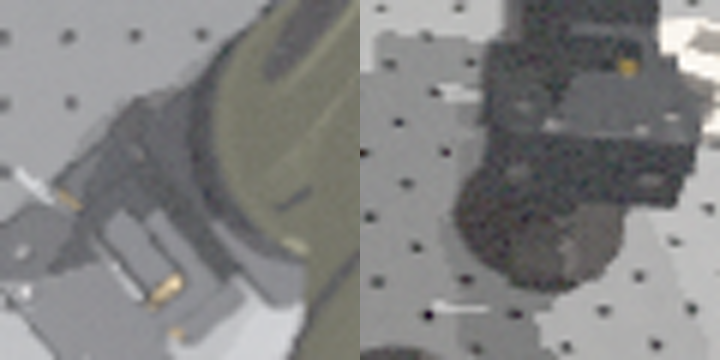

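The gripper hides the cap in both views, so the pose readings have to do. Descending.

Request:
{"method": "move_arm", "body": {
  "targets": [
    [[0,0.004,0,-0.0026,0,-0.016,0.57],[0,0,0,0,0,-0.014,0.57],[0,0,0,0,0,0,0.57]]
  ]
}}

```text
clock: 4.3
tool_pos: [0.5749, -0.2161, 0.0312]
eef_rot: [0.899, -0.438, 0.006, -0.001]
contact_force: [-0.4, 0.0, -0.1]
opening: 0.568
```

```bash
python3 st.py
```

```text
t 4.3 pos [ 0.5749 -0.2161  0.0312] yaw -51.98 F [-0.4  0.  -0.1] M [-0.01  0.22 -0.01] op mm 50.0 j7 -0.27
tilt fix rotvec [0.0042 0.0113 0.    ]
```

Request:
{"method": "move_arm", "body": {
  "targets": [
    [[0.0042,0.0113,0,-0.0045,0.0013,-0.006,0.57],[0,0,0,0,0,0,0.57],[0,0,0,0,0,0,0.57]]
  ]
}}

```text
clock: 4.6
tool_pos: [0.5701, -0.2149, 0.0249]
eef_rot: [0.899, -0.438, -0.0, 0.0]
contact_force: [0.8, 1.0, 1.2]
opening: 0.573
```

```bash
python3 st.py
```

```text
t 4.6 pos [ 0.5701 -0.2149  0.0249] yaw -51.99 F [0.8 1.  1.2] M [-0.08  0.13 -0.  ] op mm 50.5 j7 -0.27
tilt fix rotvec [-0.0002 -0.0008 -0.    ]
```

Request:
{"method": "move_arm", "body": {
  "targets": [
    [[0,0,0,0,0,-0.0012,0.5],[0,0,0,0,0,0,0.4],[0,0,0,0,0,0,0.3],[0,0,0,0,0,0,0.2],[0,0,0,0,0,0,0.2]]
  ],
  "force": 25
}}

```text
clock: 5.1
tool_pos: [0.5705, -0.2151, 0.0244]
eef_rot: [0.899, -0.438, 0.0, 0.0]
contact_force: [-0.0, 0.5, -0.7]
opening: 0.274
```

Request:
{"method": "move_arm", "body": {
  "targets": [
    [[0,0,0,0,0,0,0.2],[0,0,0,0,0,0,0.2],[0,0,0,0,0,0,0.2]]
  ]
}}

```text
clock: 5.4
tool_pos: [0.5705, -0.215, 0.0243]
eef_rot: [0.899, -0.438, 0.0, 0.0]
contact_force: [-0.9, 0.0, -1.0]
opening: 0.273
```

```bash
python3 st.py
```

```text
t 5.4 pos [ 0.5705 -0.215   0.0243] yaw -51.99 F [-0.9  0.  -1. ] M [-0.06  0.18  0.  ] op mm 24.0 j7 -0.27
tilt fix rotvec [0.0002 0.0002 0.    ]
```

Request:
{"method": "move_arm", "body": {
  "targets": [
    [[0,0,0,0,0,0.02,0.2],[0,0,0,0,0,0.04,0.2],[0,0,0,0,0,0.05,0.2],[0,0,0,0,0,0.05,0.2],[0,0,0,0,0,0.05,0.2]]
  ]
}}

```text
clock: 5.9
tool_pos: [0.5641, -0.212, 0.232]
eef_rot: [0.899, -0.438, -0.009, 0.001]
contact_force: [0.6, -0.7, -0.1]
opening: 0.277
```

Request:
{"method": "move_arm", "body": {
  "targets": [
    [[0,0,0.08,0.006,0.044,0,0.2],[0,0,0.08,0.006,0.044,0,0.2],[0,0,0.08,0.006,0.044,0,0.2],[0,0,0.08,0.006,0.044,0,0.2],[0,0,0.08,0.006,0.044,0,0.2]]
  ]
}}

```text
clock: 6.4
tool_pos: [0.5969, 0.0019, 0.2432]
eef_rot: [0.968, -0.253, 0.003, 0.003]
contact_force: [0.3, 0.2, 0.3]
opening: 0.273
```

Request:
{"method": "move_arm", "body": {
  "targets": [
    [[0,0,0.08,0.006,0.044,0,0.2],[0,0,0.08,0.005,0.044,0,0.2],[0,0,0,0,0.02,0,0.2],[0,0,0,0,0,0,0.2]]
  ]
}}

```text
clock: 6.8
tool_pos: [0.6067, 0.1244, 0.2428]
eef_rot: [0.986, -0.164, 0.003, -0.0]
contact_force: [-0.2, 0.5, 0.1]
opening: 0.277
```

```bash
python3 st.py; python3 - <<'E'
from plant import r
from h import *
t=snap(r,'top');s=snap(r,'side')
cv2.imwrite('pics/o.png',np.hstack([crop(t,(152,180),33,6),crop(s,(185,215),33,6)]))
E
```

```text
t 6.8 pos [0.6067 0.1244 0.2428] yaw -18.91 F [-0.2  0.5  0.1] M [-0.12  0.18 -0.06] op mm 24.4 j7 -0.43
tilt fix rotvec [0.0001 0.0052 0.    ]
crop origin col,row 119 147
crop origin col,row 152 182
```

View pics/o.png

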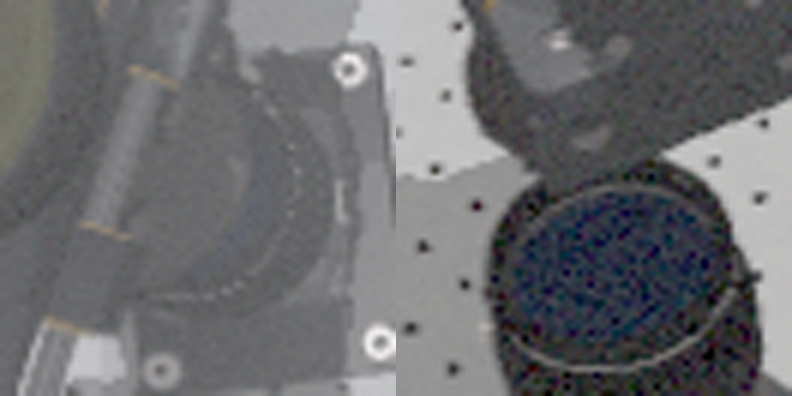

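```bash
cat > rim.py <<'E'
from plant import r
from h import *
from scipy.ndimage import map_coordinates
P={n:snap(r,n) for n in('top','side')}
obs={}
for n,c,a0,a1 in(('top',(150,178),110,275),('side',(187.5,226),190,345)):
    g=cv2.imread(f'pics/{n}0.png').mean(2)
    for a in np.radians(np.arange(a0,a1,4)):
        d=np.array([np.cos(a),np.sin(a)]);rr=np.arange(13,28,.1)
        q=np.array(c)+rr[:,None]*d;qq=(q+.5)*1.5625-.5
        v=map_coordinates(g,[qq[:,1],qq[:,0]],order=1)
        k=np.flatnonzero(v>75)
        if len(k) and k[0]>0: obs.setdefault(n,[]).append(q[k[0]])
for n in obs:obs[n]=np.array(obs[n]);print(n,len(obs[n]),np.round(np.hypot(*(obs[n]-obs[n].mean(0)).T).std(),1))
A=np.linspace(0,2*np.pi,720)
def res(X,ns=('top','side')):
    o=[]
    for n in ns:
        c=proj(P[n],np.c_[X[0]+.036*np.cos(A),X[1]+.036*np.sin(A),0*A+X[2]])
        m=c.mean(0)
        D=np.hypot(*(obs[n][:,None]-c[None]).transpose(2,0,1));j=D.argmin(1)
        sg=np.sign(np.hypot(*(obs[n]-m).T)-np.hypot(*(c[j]-m).T))
        o.append(D.min(1)*sg)
    return np.concatenate(o)
f=least_squares(res,[.612,.128,.14],loss='soft_l1',f_scale=.3,diff_step=1e-3)
print(f.x,np.round(f.fun,1).tolist())
for h in(.135,.14,.145,.15,.16):
    q=[least_squares(lambda X:res([*X,h],(n,)),[.61,.126],loss='soft_l1',f_scale=.3,diff_step=1e-3) for n in('top','side')]
    print(h,[(k.x.round(4),round(k.cost,2)) for k in q])
E
python3 rim.py
```

```text
top 42 5.4
side 39 5.7
[0.61151749 0.128832   0.14085338] [5.9, 2.8, 1.1, 0.5, 0.2, -0.0, -0.2, -0.4, -0.4, -0.3, 0.2, -0.1, -0.1, -0.2, -0.1, -0.2, -0.1, -0.1, 0.1, 0.1, 0.1, -0.2, 0.1, -0.2, 0.4, 1.6, 0.1, 0.0, -0.1, -0.1, -0.2, 0.8, 1.0, 0.6, 0.0, -0.3, -0.2, -0.3, 0.1, 0.5, 0.4, 0.5, -0.1, 0.1, -0.1, -0.0, -0.1, -0.2, 0.1, 0.1, 0.1, -0.1, -0.1, -0.0, -0.1, -0.2, 0.0, 0.1, 0.1, -0.1, -0.1, 0.1, 0.1, -0.1, 0.0, 0.1, -0.0, -0.1, 0.1, 0.1, -0.1, -0.1, -0.1, 0.1, 0.1, -0.1, 0.1, 0.0, 0.1, 0.1, 0.1]
0.135 [(array([0.6124, 0.1305]), np.float64(4.55)), (array([0.6154, 0.1264]), np.float64(0.26))]
0.14 [(array([0.6117, 0.1291]), np.float64(4.37)), (array([0.612 , 0.1284]), np.float64(0.15))]
0.145 [(array([0.6111, 0.1276]), np.float64(4.22)), (array([0.6087, 0.1305]), np.float64(0.19))]
0.15 [(array([0.6104, 0.1261]), np.float64(4.12)), (array([0.6053, 0.1325]), np.float64(0.37))]
0.16 [(array([0.6091, 0.1233]), np.float64(4.07)), (array([0.5986, 0.1366]), np.float64(1.01))]
```

Request:
{"method": "move_arm", "body": {
  "targets": [
    [[0,0.005,0,0.0048,0.0044,-0.02,0.2],[0,0,0,0,0,-0.02,0.2],[0,0,0,0,0,-0.02,0.2],[0,0,0,0,0,0,0.2],[0,0,0,0,0,0,0.2]]
  ]
}}

```text
clock: 7.5
tool_pos: [0.6142, 0.1071, 0.1839]
eef_rot: [0.984, -0.178, 0.003, 0.005]
contact_force: [0.4, 0.1, -0.6]
opening: 0.273
```

```bash
python3 st.py
```

```text
t 7.5 pos [0.6142 0.1071 0.1839] yaw -20.54 F [ 0.4  0.1 -0.6] M [-0.04  0.07  0.  ] op mm 24.0 j7 -0.42
tilt fix rotvec [0.0117 0.0043 0.    ]
```

Request:
{"method": "move_arm", "body": {
  "targets": [
    [[0.0117,0.0043,0,-0.0027,0.0217,0,0.2],[0,0,0,0,0,0,0.2],[0,0,0,0,0,0,0.2],[0,0,0,0,0,0,0.2]]
  ]
}}

```text
clock: 7.9
tool_pos: [0.6131, 0.1299, 0.1874]
eef_rot: [0.984, -0.179, 0.002, -0.001]
contact_force: [-0.1, 0.3, 0.8]
opening: 0.272
```

```bash
python3 st.py
```

```text
t 7.9 pos [0.6131 0.1299 0.1874] yaw -20.64 F [-0.1  0.3  0.8] M [-0.07  0.08  0.02] op mm 23.9 j7 -0.45
tilt fix rotvec [-0.0021  0.0048  0.    ]
```

Request:
{"method": "move_arm", "body": {
  "targets": [
    [[-0.002,0.005,0,-0.0016,-0.0011,-0.012,0.2],[0,0,0,0,0,0,0.2],[0,0,0,0,0,0,0.2]]
  ]
}}

```text
clock: 8.2
tool_pos: [0.6115, 0.1285, 0.1748]
eef_rot: [0.984, -0.179, 0.0, 0.0]
contact_force: [-0.1, 0.1, -0.8]
opening: 0.273
```

```bash
python3 st.py;  python3 - <<'E'
from plant import r
from h import *
t=snap(r,'top');s=snap(r,'side')
cv2.imwrite('pics/o2.png',np.hstack([crop(t,(152,180),33,6),crop(s,(188,223),33,6)]))
E
```

```text
t 8.2 pos [0.6115 0.1285 0.1748] yaw -20.64 F [-0.1  0.1 -0.8] M [-0.06  0.04 -0.04] op mm 24.0 j7 -0.44
tilt fix rotvec [0.0004 0.0002 0.    ]
crop origin col,row 119 147
crop origin col,row 155 190
```

View pics/o2.png

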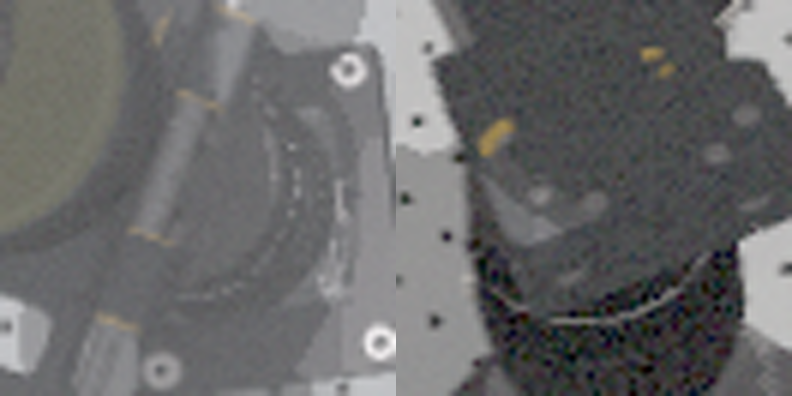

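The top and side views show the cap square over the lens, with no visible offset. Feeling downward in small steps.

Request:
{"method": "move_arm", "body": {
  "targets": [
    [[0,0,0,0,0,-0.003,0.2],[0,0,0,0,0,-0.002,0.2],[0,0,0,0,0,-0.001,0.2]]
  ]
}}

```text
clock: 8.6
tool_pos: [0.6116, 0.1283, 0.1685]
eef_rot: [0.984, -0.179, 0.0, 0.0]
contact_force: [0.3, -0.0, -0.4]
opening: 0.273
```

Request:
{"method": "move_arm", "body": {
  "targets": [
    [[0,0,0,0,0,-0.001,0.2],[0,0,0,0,0,-0.001,0.2]]
  ]
}}

```text
clock: 8.8
tool_pos: [0.6115, 0.1283, 0.1663]
eef_rot: [0.984, -0.179, 0.0, 0.0]
contact_force: [0.1, 0.3, 0.3]
opening: 0.275
```

```bash
python3 st.py
```

```text
t 8.8 pos [0.6115 0.1283 0.1663] yaw -20.66 F [0.1 0.3 0.3] M [-0.05  0.12 -0.02] op mm 24.2 j7 -0.44
tilt fix rotvec [0.0004 0.0001 0.    ]
```

Tracking is accurate now. One 1 mm row at a time, with y corrected by 0.4 mm.

Request:
{"method": "move_arm", "body": {
  "targets": [
    [[0,0,0,0,0.0004,-0.001,0.2]]
  ]
}}

```text
clock: 8.9
tool_pos: [0.6116, 0.1287, 0.1652]
eef_rot: [0.984, -0.179, 0.0, 0.0]
contact_force: [0.4, -0.7, -0.0]
opening: 0.276
```

Request:
{"method": "move_arm", "body": {
  "targets": [
    [[0,0,0,0,0,-0.001,0.2]]
  ]
}}

```text
clock: 9.0
tool_pos: [0.6116, 0.1288, 0.1642]
eef_rot: [0.984, -0.179, 0.0, 0.0]
contact_force: [-0.4, -0.4, -0.7]
opening: 0.274
```

Request:
{"method": "move_arm", "body": {
  "targets": [
    [[0,0,0,0,0,-0.001,0.2]]
  ]
}}

```text
clock: 9.1
tool_pos: [0.6116, 0.1288, 0.1631]
eef_rot: [0.984, -0.179, 0.0, 0.0]
contact_force: [0.6, -0.6, -0.6]
opening: 0.271
```

Request:
{"method": "move_arm", "body": {
  "targets": [
    [[0,0,0,0,0,-0.001,0.2]]
  ]
}}

```text
clock: 9.2
tool_pos: [0.6117, 0.1288, 0.1621]
eef_rot: [0.984, -0.179, 0.0, 0.0]
contact_force: [0.7, -0.3, -0.7]
opening: 0.275
```

Request:
{"method": "move_arm", "body": {
  "targets": [
    [[0,0,0,0,0,-0.001,0.2]]
  ]
}}

```text
clock: 9.3
tool_pos: [0.6117, 0.1288, 0.161]
eef_rot: [0.984, -0.179, 0.0, 0.0]
contact_force: [-0.4, -0.0, -0.8]
opening: 0.275
```

Request:
{"method": "move_arm", "body": {
  "targets": [
    [[0,0,0,0,0,-0.001,0.2]]
  ]
}}

```text
clock: 9.4
tool_pos: [0.6117, 0.1288, 0.1599]
eef_rot: [0.984, -0.179, 0.0, 0.0]
contact_force: [-0.8, -0.8, -0.3]
opening: 0.273
```

Request:
{"method": "move_arm", "body": {
  "targets": [
    [[0,0,0,0,0,-0.001,0.2]]
  ]
}}

```text
clock: 9.5
tool_pos: [0.6117, 0.1288, 0.1594]
eef_rot: [0.984, -0.179, 0.0, 0.0]
contact_force: [-2.8, 0.3, 9.6]
opening: 0.281
```

Request:
{"method": "move_arm", "body": {
  "targets": [
    [[0,0,0,0,0,-0.001,0.2]]
  ]
}}

```text
clock: 9.6
tool_pos: [0.6117, 0.1288, 0.1594]
eef_rot: [0.984, -0.179, 0.0, -0.0]
contact_force: [-3.2, -0.2, 10.0]
opening: 0.277
```

Request:
{"method": "move_arm", "body": {
  "targets": [
    [[0,0,0,0,0,0.001,0.2],[0,0,0,-0.001,0,0,0.2]]
  ]
}}

```text
clock: 9.8
tool_pos: [0.611, 0.1288, 0.1608]
eef_rot: [0.984, -0.179, 0.001, -0.0]
contact_force: [0.5, 0.4, -1.0]
opening: 0.274
```

Request:
{"method": "move_arm", "body": {
  "targets": [
    [[0,0,0,-0.001,0,0,0.2]]
  ]
}}

```text
clock: 9.9
tool_pos: [0.6106, 0.1289, 0.1609]
eef_rot: [0.984, -0.179, 0.002, -0.001]
contact_force: [1.7, -0.8, -0.9]
opening: 0.278
```

Request:
{"method": "move_arm", "body": {
  "targets": [
    [[0,0,0,-0.001,0,0,0.2]]
  ]
}}

```text
clock: 10.0
tool_pos: [0.6105, 0.129, 0.161]
eef_rot: [0.984, -0.179, 0.003, -0.001]
contact_force: [2.9, -0.0, -0.9]
opening: 0.274
```

```bash
python3 st.py
```

```text
t 10.0 pos [0.6105 0.129  0.161 ] yaw -20.66 F [ 2.9 -0.  -0.9] M [-0.09 -0.47  0.04] op mm 24.1 j7 -0.44
tilt fix rotvec [-0.0008  0.0054  0.    ]
```

Request:
{"method": "move_arm", "body": {
  "targets": [
    [[0,0.006,0,0.0006,0,0,0.2],[0,0,0,0,0,-0.001,0.2]]
  ]
}}

```text
clock: 10.2
tool_pos: [0.6108, 0.1291, 0.1599]
eef_rot: [0.984, -0.179, -0.001, -0.0]
contact_force: [0.5, 0.1, 0.0]
opening: 0.274
```

```bash
python3 st.py
```

```text
t 10.2 pos [0.6108 0.1291 0.1599] yaw -20.66 F [0.5 0.1 0. ] M [ 0.02 -0.11  0.01] op mm 24.1 j7 -0.44
tilt fix rotvec [-0.0007 -0.0018 -0.    ]
```

Request:
{"method": "move_arm", "body": {
  "targets": [
    [[0,-0.002,0,0.0002,0,-0.001,0.2]]
  ]
}}

```text
clock: 10.3
tool_pos: [0.6108, 0.1291, 0.1593]
eef_rot: [0.984, -0.179, -0.0, -0.0]
contact_force: [-3.0, -0.8, 11.1]
opening: 0.277
```

Request:
{"method": "move_arm", "body": {
  "targets": [
    [[0,0,0,0,0,-0.001,0.2]]
  ]
}}

```text
clock: 10.4
tool_pos: [0.6108, 0.1291, 0.1593]
eef_rot: [0.984, -0.179, -0.0, -0.001]
contact_force: [-2.2, 0.2, 10.8]
opening: 0.274
```

Request:
{"method": "move_arm", "body": {
  "targets": [
    [[0,0,0,0,0,-0.001,0.2]]
  ]
}}

```text
clock: 10.5
tool_pos: [0.6108, 0.1291, 0.1594]
eef_rot: [0.984, -0.179, -0.0, -0.001]
contact_force: [-1.1, 0.6, 7.9]
opening: 0.275
```

```bash
python3 st.py
```

```text
t 10.5 pos [0.6108 0.1291 0.1594] yaw -20.68 F [-1.1  0.6  7.9] M [-0.12  0.46  0.02] op mm 24.2 j7 -0.44
tilt fix rotvec [-0.0016  0.      0.    ]
```

Same hard stop twice at 0.1594 with about 10 N, and the plug is blocked sideways, so the cap is home. That puts the rim at about 0.142, which agrees with vision. Releasing now.

Request:
{"method": "move_arm", "body": {
  "targets": [
    [[0,0,0,0,0,-0.0005,0.3],[0,0,0,0,0,-0.0005,0.36],[0,0,0,0,0,0,0.42],[0,0,0,0,0,0,0.48],[0,0,0,0,0,0,0.48]]
  ]
}}

```text
clock: 11.0
tool_pos: [0.6101, 0.1288, 0.1582]
eef_rot: [0.984, -0.18, -0.001, -0.001]
contact_force: [-0.3, -0.1, -0.0]
opening: 0.479
```

Request:
{"method": "move_arm", "body": {
  "targets": [
    [[0,0,0,0,0,0.001,0.42],[0,0,0,0,0,0,0.38],[0,0,0,0,0,0,0.3],[0,0,0,0,0,0,0.3],[0,0,0,0,0,0,0.3]]
  ],
  "force": 3
}}

```text
clock: 11.5
tool_pos: [0.6111, 0.1285, 0.159]
eef_rot: [0.984, -0.18, 0.0, -0.0]
contact_force: [0.7, 1.0, 0.1]
opening: 0.361
```

```bash
python3 st.py
```

```text
t 11.5 pos [0.6111 0.1285 0.159 ] yaw -20.71 F [0.7 1.  0.1] M [-0.11 -0.15  0.01] op mm 31.8 j7 -0.44
tilt fix rotvec [-0.0009  0.0005  0.    ]
```

The gentle 3 N feel stops at 31.8 mm, about 1.1 mm travel per tab, so the catches are in the groove. Opening and retreating.

Request:
{"method": "move_arm", "body": {
  "targets": [
    [[0,0,0,0,0,0,0.45],[0,0,0,0,0,0,0.55],[0,0,0,0,0,0.01,0.55],[0,0,0,0,0,0.03,0.55],[0,0,0,0,0,0.05,0.55]]
  ]
}}

```text
clock: 12.0
tool_pos: [0.6043, 0.1284, 0.2451]
eef_rot: [0.984, -0.179, -0.009, 0.003]
contact_force: [0.7, 0.9, -0.2]
opening: 0.548
```

Request:
{"method": "move_arm", "body": {
  "targets": [
    [[0,0,0,-0.03,-0.04,0.03,0.55],[0,0,0,-0.03,-0.04,0,0.55],[0,0,0,-0.03,-0.04,0,0.55],[0,0,0,-0.02,-0.04,0,0.55],[0,0,0,0,0,0,0.55]]
  ]
}}

```text
clock: 12.5
tool_pos: [0.4995, -0.0276, 0.2826]
eef_rot: [0.984, -0.178, 0.001, -0.001]
contact_force: [0.8, -0.6, 0.4]
opening: 0.551
```

```bash
python3 st.py; python3 - <<'E'
from plant import r
from h import *
t=snap(r,'top');s=snap(r,'side')
cv2.imwrite('pics/end.png',np.hstack([crop(t,(152,180),33,6),crop(s,(188,223),33,6)]))
for n,p in(('top',t),('side',s)):
    print(n,[np.round(d['centre'],1).tolist()+[d['score']] for d in r.find_in(p,'cap_centre')[:3]],proj(p,[[.6115,.1288,.147]]))
E
```

```text
t 12.5 pos [ 0.4995 -0.0276  0.2826] yaw -20.45 F [ 0.8 -0.6  0.4] M [-0.14  0.05 -0.04] op mm 48.5 j7 -0.22
tilt fix rotvec [-0.0019  0.0016  0.    ]
crop origin col,row 119 147
crop origin col,row 155 190
top [[202.7, 370.3, 0.97], [263.4, 347.9, 0.95], [176.8, 148.9, 0.93]] [[147.30638795 176.55629799]]
side [[223.7, 186.5, 0.68], [196.9, 375.4, 0.68]] [[186.79361182 221.37105067]]
```

View pics/end.png

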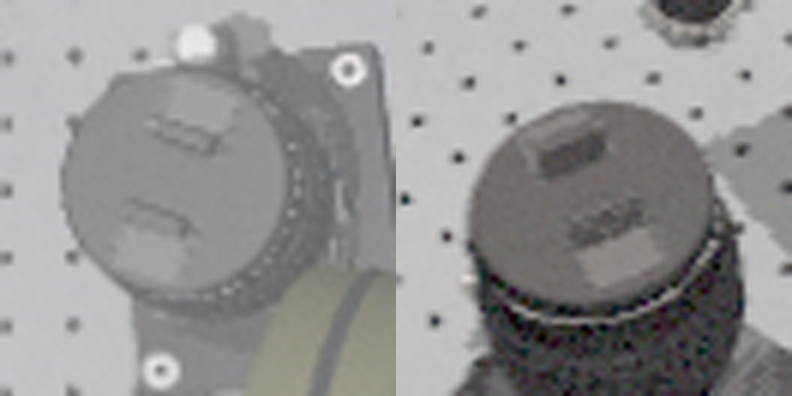

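Both views show the cap flat and concentric on the rim, at about (175,185) in the top crop and (595,205) in the side crop. Both tabs are upright and the robot is clear, so I'm handing in.

```bash
python3 -c "
from plant import r
r.finish_job();print(r.get_state()['clock'])"
```

```text
the job is handed in; nothing more can be done
the job is handed in; nothing more can be done
```

The dust cap is fitted on the lens and the job is handed in, with the clock at about 12.6 s of the 51 s allowed. I pinched the grey cap's tabs (24 mm across the pads) and lifted it. I then lowered it onto the lens in 1 mm steps, pressed it home, let go and backed away.

- **Seating:** it came to the same firm stop twice at TCP z 0.1594, with about 8–11 N on the lens. The plug was also blocked sideways, so it was inside the rim. The stop puts the rim at about 142 mm, against 141 mm from the camera fit.
- **Catches:** a gentle 3 N squeeze after release stopped at 31.8 mm across the tabs, about 1.1 mm of travel each. That fits both catches being in the groove, but it measures only the sum of the two tabs, not each one.
- **Final pictures:** the cap looks flat and centred on the rim, and the robot is touching nothing.
- **Bystanders:** the arm never came near the rear cap, the dish or the objective, but I did not re-measure their positions.
- **Disagreements:** an earlier camera fit to the lens glass put the rim at about 132 mm, below the stated range, so I discarded it. The arm also drifted about 17 mm in y on one approach move; I corrected that before any contact.

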